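Sweep the seeds into the red pen

TASK

With the fingertips, sweep the three dark brown seeds across the sorting board and wholly into the red pen through its open side, so that none sticks out of its mouth. Push them only: they stay down on the board, never picked up or lifted. Leave everything else where it is, including the white stone, the ink jar and the cup on the board and the shells in the blue pen.

Things in the scene. Friction and masses are not known exactly. Their poses are not given: they have to be found in the camera images.
- board: plain grey-green sorting board, fixed to the table, flat and without a rim: 300 mm (its x) by 500 mm (its y), top 12 mm above the table. Origin: centre of its underside; its y runs along the long side towards the end with the pens; it lies at a moderate yaw
- red_pen: red three-sided pen fixed on the board at its +y end, beside the blue one (either side). The board is its floor; walls 5 mm thick, 22 mm high on its +x, -x and +y sides, no wall at -y (the mouth). Origin: on the board's top, mid-pen: mouth at y = -55 mm, inner back wall at y = +50, inner side walls at x = -56.5 and +56.5 mm. Same axes as the board
- blue_pen: blue pen, the same size, shape and axes as the red one, fixed beside it with centres 126 mm apart along x; it holds two cream shells
- seed1: one of three alike flat, round, dark brown seeds, 32 mm across and 16 mm thick with an upright edge, about 20 g, lying loose and flat on the sorting board; it slides when pushed. Origin: centre of its underside, z up
- seed2: one of three alike flat, round, dark brown seeds, 32 mm across and 16 mm thick with an upright edge, about 20 g, lying loose and flat on the sorting board; it slides when pushed. Origin: centre of its underside, z up
- seed3: one of three alike flat, round, dark brown seeds, 32 mm across and 16 mm thick with an upright edge, about 20 g, lying loose and flat on the sorting board; it slides when pushed. Origin: centre of its underside, z up
- stone: small white block of chalk stone, 28 x 24 x 20 mm, loose on the board in the same row as the seeds; not a seed, stays there. Origin: centre of its underside
- ink: small ink jar with black cap, 36 mm across, 50 mm high, standing loose on the board behind the seeds (towards -y); stays there. Origin: centre of its underside
- cup: small open wooden cup, 48 mm across, 50 mm high, standing loose on the board behind the seeds (towards -y); stays there. Origin: centre of its underside
- shell1: cream shell, 30 mm across, 15 mm high, lying in the blue pen; stays there. Origin: centre of its underside
- shell2: the other cream shell in the blue pen, the same size; stays there
- jar: amber glass jar with violet cap, 70 mm across, 95 mm high, on the table to the left of the board; stays there. Origin: centre of its underside
- bowl: clay bowl, 100 mm across, 40 mm high, on the table to the left of the board; stays there. Origin: centre of its underside
- brush: brush lying on the table to the right of the board; stays there. Origin: underside, near its middle
Not all that is in view belongs to the job. What is shaped like the seed1 but green, purple or yellow is not meant.

How it is judged:
By the outcome, as a careful person would: the job done as asked, in the order asked, and still so for the second after the job is handed in, with the robot touching nothing.
It also fails if it takes over 61 s, if anything falls off the work surface, if the arm or the gripper's body presses on something with over 40 N, if the wrist force passes 120 N, or if a joint passes its speed limit or range.

ROBOT

A 6-joint arm with a two-finger parallel gripper is mounted at the origin on the work surface. World frame = base frame: x ahead of the robot, y to its left, z up, the work surface at z = 0. Lengths are in mm, angles in rad, forces in N, time in s.
With the tool pointing down it reaches from about 350 to 975 mm from the base axis. Payload 7.1 kg.
Tool frame: the origin (TCP) lies between the finger pads; the fingertips stand 19 mm ahead of it and the grasp point (between the pads) is the TCP (ctrl.tcp_to_tips is the distance from the TCP to the fingertips, in mm); z points along the fingers, y is the line along which they close (so a half turn about z gives the same grasp; the last joint's range is limited). The gripper opens to 88 mm and grips with 3 to 60 N. Pads are 20 mm wide; open, the fingers measure 115 mm over their backs; the gripper's body (75 mm by 178 mm) begins 61 mm behind the grasp point.
Start: joints at [1.144, 0.423, 1.63, -0, 1.089, -0.019], TCP at [247.837, 573.744, 241.675] pointing down, gripper open.
Joint ranges: [-3, 3], [-0.9, 2.11], [0.09, 2.58], [-1.31, 4.45], [0.11, 2.69], [-2.54, 2.54]. Speed limits (rad/s): [2.39, 2.39, 3.01, 3.14, 3.14, 3.14].

INTERFACE

Orientations are given as a rotation vector (axis times angle).
In Python, from workcell import status, optics, ctrl gives the robot as it stands. The module is installed in compiled form; this text tells all that it offers.
- The arm moves only by the shell command python3 -m inch 'ROWS'. ROWS is JSON, a list that holds one entry, the list of rows, each a list of 7 numbers: the shift along the tool's x, y, z in mm, then the turn, a rotation vector about the tool's x, y, z in rad, then the opening in per cent of the stroke, from 0 (shut) to 100 (fully open). A call has 1 to 20 rows; each row is the pose to reach, as a shift and turn from the pose commanded when the call began, along the tool's axes at that moment; what a row does not reach only later rows make up. A row lasts 1/10 s, in which the tool goes at most 50 mm and 8.59 degrees, less where a joint would pass 70% of its speed; a pose out of reach is approached as far as the arm can. A call with a gripper value outside its range is refused whole. The fingers move at their own pace and stop on an object; the grip force is fixed at half the most. Time passes only in rows, so rows that repeat a pose let the fingers close. It gives the time, the measured TCP pose, the force, the opening and the grip force at its end, in the units of the state.
- status.get_obs(): the state, without advancing time (a new reading comes with each control period).
- optics.get_image(name): name is "scene" or "top"; returns a dict with "frame" (384x512x3 uint8, red, green, blue), "fx", "fy", "cx", "cy" (pixels), "k1" (the pictures are not rectified: a ray, as slopes to the right and down, at radius r is drawn at 1 + k1 r^2 times it, then the intrinsics apply), "rvec" (rotation vector, rad) and "tvec" (3), from world to camera coordinates, as OpenCV has them. Camera axes: x right, y down, z forward; pixel columns grow to the right and rows downward; lengths in mm; the calibration is good to about 2 mm. A picture is of the moment at which its call begins. There is no depth.
- ctrl.close_job(): hands the job in; it is judged then, once.
The state is a dict: "t": time; "qpos": joint angles; "qvel": joint speeds; "joint_torque": joint torques, N m; "ee_pos": TCP position; "orientation": TCP orientation; "ft_force": force on the tool from outside, world axes, zero at the start; "moment": the same for the moment, N m; "width": finger opening in mm; "grasp_force": force on a finger pad.
Only numpy, scipy, OpenCV 4.12 (cv2) and the standard library are available. Lean on these libraries where they do the work, as an engineer would, in place of code of your own. Each camera call takes 0.05 s, during which the arm holds its last target. There are 200 camera calls.

## Working session

There is one attempt and no reset: what is moved stays moved. The work goes in short steps, Python scripts to look and compute and a shell command to move; the robot and the scene stay as the last step left them, time stands still between calls to the robot, and variables do not carry over. Pictures are saved under pics/ and viewed, at most 10 in all, crops included, and the job is handed in when it is done.

```bash
mkdir -p pics
cat > h.py <<'E'
import numpy as np, cv2
from scipy.spatial.transform import Rotation as R
from workcell import status, optics, ctrl
def grab(n,save=None):
    im=optics.get_image(n)
    if save: cv2.imwrite('pics/'+save,cv2.cvtColor(im['frame'],cv2.COLOR_RGB2BGR))
    return im
def ray(im,uv):
    d=np.array([(uv[0]-im['cx'])/im['fx'],(uv[1]-im['cy'])/im['fy']]);u=d.copy()
    for _ in range(20): u=d/(1+im['k1']*(u@u))
    Rm=R.from_rotvec(np.ravel(im['rvec'])).as_matrix();t=np.ravel(im['tvec'])
    return -Rm.T@t, Rm.T@np.array([u[0],u[1],1])
def plane(im,uv,z):
    o,d=ray(im,uv); return (o+d*(z-o[2])/d[2])[:2]
def two(a,ua,b,ub):
    o1,d1=ray(a,ua);o2,d2=ray(b,ub)
    s=np.linalg.lstsq(np.c_[d1,-d2],o2-o1,rcond=None)[0]
    p,q=o1+s[0]*d1,o2+s[1]*d2
    return (p+q)/2,np.linalg.norm(p-q)
E
python3 - <<'E'
from h import *
for n in('top','scene'):
    im=grab(n,n+'0.png');print(n,im['fx'],im['k1'],ray(im,(256,192)))
print(status.get_obs())
E
```

```text
top 475.35940337631445 -0.20057986499214384 (array([ 432.84624954,  -12.53641263, 1472.1356629 ]), array([ 0.03744473, -0.00415077, -0.99952297]))
scene 379.4038935920617 -0.03830038857910398 (array([ 874.61650657, -493.72455947,  894.90260868]), array([-0.33115619,  0.46397883, -0.82163343]))
{'t': 0.1, 'qpos': array([ 1.14398534e+00,  4.23734387e-01,  1.63063339e+00,  2.10590311e-06,
        1.08858619e+00, -1.89694259e-02]), 'qvel': array([-3.35821552e-03, -1.37764597e-03, -1.46829995e-03, -1.16488161e-03,
        1.66745636e-03,  1.52093276e-05]), 'joint_torque': array([-1.77430582e-03, -5.45608699e+01, -2.74325305e+01,  6.43800432e-02,
        1.87327695e-02, -6.25322309e-05]), 'ee_pos': array([247.65029528, 573.31273517, 240.99037545]), 'orientation': array([-6.36145298e-01, -3.07620174e+00,  2.08460221e-03]), 'ft_force': array([-0.51594826,  1.15223375, -0.86601554]), 'moment': array([0.01423664, 0.01397166, 0.03831851]), 'grasp_force': 0.0, 'width': 87.72459257819166}
```

View pics/top0.png

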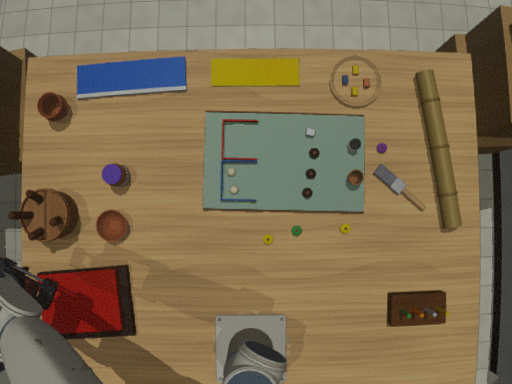

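View pics/scene0.png

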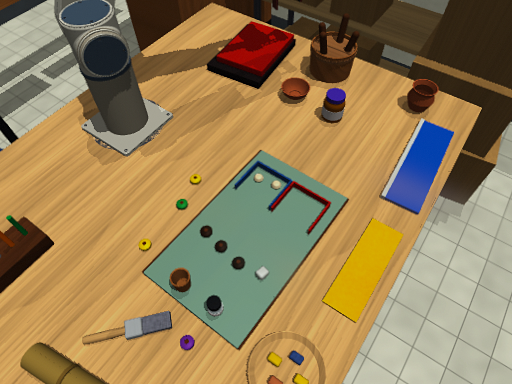

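Top view: three dark brown seeds at (314,153), (311,174) and (307,193). The white stone is at (310,132), ink at (355,144), cup at (355,178). The red pen is at columns 222–257, rows 120–160, mouth to the right, and the blue pen with its shells is below it. The round look-alikes (yellow, green and purple) are off the board, so the three dark brown discs on it are the ones meant. I'll measure from both views and confirm with a crop.

```bash
cat > m.py <<'E'
from h import *
def blobs(mask,box,amin,amax):
    x0,y0,x1,y1=box;m=np.zeros_like(mask);m[y0:y1,x0:x1]=mask[y0:y1,x0:x1]
    n,l,s,c=cv2.connectedComponentsWithStats(m.astype(np.uint8),connectivity=8)
    return [(c[i],s[i][4]) for i in range(1,n) if amin<=s[i][4]<=amax]
BOX={'top':(206,114,363,211),'scene':(150,155,345,340)}
def masks(im):
    f=im['frame'];h=cv2.cvtColor(f,cv2.COLOR_RGB2HSV).astype(int);H,S,V=h[...,0],h[...,1],h[...,2]
    return dict(dark=V<70,white=(S<40)&(V>150),red=((H<8)|(H>172))&(S>140)&(V>70),
      blue=(H>95)&(H<125)&(S>120),board=(H>60)&(H<95)&(S>25)&(S<120)&(V>80))
E
python3 - <<'E'
from m import *
I={n:grab(n) for n in BOX}
for n,im in I.items():
    M=masks(im)
    for k in('dark','white','red'):
        print(n,k,[(np.round(c,1).tolist(),int(a)) for c,a in blobs(M[k],BOX[n],8,900)])
    for k in('board','red','blue'):
        x0,y0,x1,y1={'top':(195,105,375,220),'scene':(140,145,355,350)}[n]
        m=np.zeros_like(M[k],np.uint8);m[y0:y1,x0:x1]=M[k][y0:y1,x0:x1]
        cs=cv2.findContours(m,cv2.RETR_EXTERNAL,2)[0];c=max(cs,key=cv2.contourArea)
        r=cv2.minAreaRect(c);b=cv2.boxPoints(r)
        if k=='board':
            b=cv2.approxPolyDP(cv2.convexHull(c),6,True)[:,0]
        print(n,k,[(p.round(1).tolist(),plane(im,p.astype(float),12 if k=='board' else 34).round(1).tolist()) for p in b])
a=cv2.cvtColor(I['top']['frame'],cv2.COLOR_RGB2BGR)[105:220,195:375]
cv2.imwrite('pics/c1.png',cv2.resize(a,None,fx=4.4,fy=4.4,interpolation=cv2.INTER_CUBIC))
E
```

```text
top dark [([245.6, 121.5], 44), ([354.8, 143.8], 98), ([313.7, 152.9], 76), ([228.0, 159.0], 13), ([238.1, 162.1], 35), ([310.5, 173.6], 76), ([357.5, 174.9], 59), ([306.7, 192.6], 73), ([239.0, 209.0], 9)]
top white [([310.2, 131.4], 37)]
top red [([234.1, 140.7], 142)]
top board [([206, 114], [732.4, 135.3]), ([362, 117], [720.3, -354.4]), ([362, 210], [428.5, -346.8]), ([204, 207], [442.7, 141.8])]
top red [([221.3000030517578, 158.60000610351562], [589.4, 86.1]), ([222.39999389648438, 118.80000305175781], [712.3, 82.6]), ([257.0, 119.69999694824219], [708.3, -23.7]), ([256.0, 159.5], [585.6, -19.4])]
top blue [([222.0, 160.0], [585.0, 84.1]), ([256.0, 160.0], [584.0, -19.4]), ([256.0, 162.0], [577.9, -19.3]), ([222.0, 162.0], [578.9, 84.1])]
scene dark [([262.5, 173.9], 222), ([238.0, 173.0], 19), ([300.6, 196.0], 211), ([326.6, 227.7], 72), ([181.5, 207.7], 10), ([205.8, 231.4], 113), ([308.4, 231.3], 10), ([163.5, 249.5], 22), ([220.6, 246.2], 117), ([237.8, 262.7], 122), ([182.8, 273.9], 61), ([174.1, 278.6], 41), ([182.1, 287.1], 101), ([166.0, 291.6], 9), ([213.3, 303.2], 195), ([268.8, 307.0], 12), ([258.9, 320.2], 9), ([206.6, 324.3], 10), ([161.8, 328.9], 30), ([250.3, 331.9], 32)]
scene white [([262.0, 271.5], 83)]
scene red [([304.6, 201.7], 253)]
scene board [([262, 151], [446.0, 140.5]), ([346, 199], [739.2, 129.1]), ([236, 347], [722.4, -362.7]), ([144, 271], [427.4, -350.2])]
scene red [([270.6000061035156, 206.6999969482422], [587.4, -24.7]), ([289.3999938964844, 176.39999389648438], [574.6, 90.9]), ([330.79998779296875, 202.10000610351562], [713.3, 80.9]), ([311.8999938964844, 232.39999389648438], [718.4, -29.1])]
scene blue [([233.5, 186.39999389648438], [465.1, -27.9]), ([253.3000030517578, 155.3000030517578], [445.0, 96.3]), ([291.79998779296875, 179.8000030517578], [586.5, 84.6]), ([272.0, 210.89999389648438], [597.9, -33.5])]
```

View pics/c1.png

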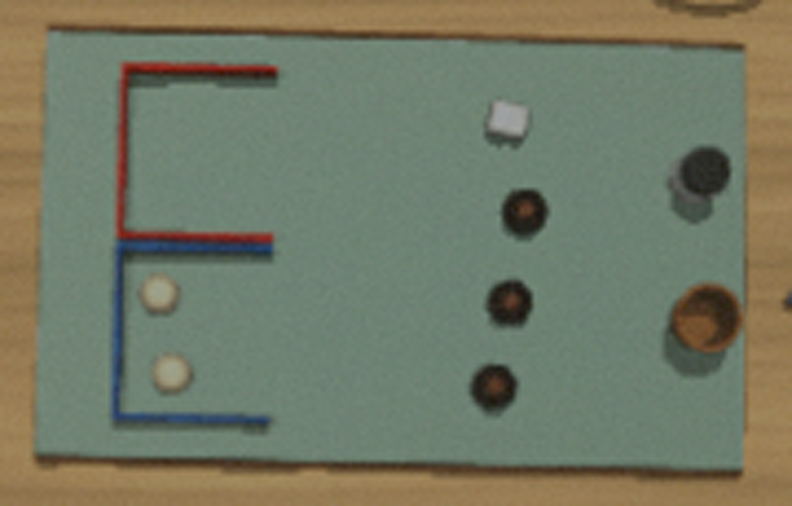

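The crop confirms three brown seeds with dark rims, at crop pixels (525,212), (510,302) and (494,387). The white stone is at (508,119) and the red pen is empty. Next I'll compute positions from both views.

Run:
```python
from m import *
T,S=grab('top'),grab('scene')
prs=dict(s1=((313.7,152.9),(237.8,262.7)),s2=((310.5,173.6),(220.6,246.2)),s3=((306.7,192.6),(205.8,231.4)),stone=((310.2,131.4),(262,271.5)))
for k,(a,b) in prs.items():
    p,e=two(T,a,S,b);print(k,p.round(1),round(e,1),'top@22',plane(T,a,22).round(1),'scene@22',plane(S,b,22).round(1))
for k,a in dict(ink=(354.8,143.8),cup=(355.5,177.5)).items(): print(k,plane(T,a,55).round(1))
# pen top corners, crop px -> image, two views for back-outer-left & others
yaw=-0.033
def w(c): return (c[0]/4.4+195-.4,c[1]/4.4+105-.4)
for k,c in dict(backfar=(124,65),mouthfar=(277,70),mouthnear=(272,238),backnear=(119,238)).items(): print(k,plane(T,w(c),34).round(1))
```

```text
s1 [ 606.4 -198.6   14.5] 1.0 top@22 [ 605.9 -197.3] scene@22 [ 608.4 -201.4]
s2 [ 542.5 -187.3   14.3] 0.4 top@22 [ 542.1 -186.3] scene@22 [ 545.3 -190.1]
s3 [ 483.8 -175.    13.6] 1.2 top@22 [ 483.9 -173.7] scene@22 [ 487.  -178.5]
stone [ 672.  -187.5   26.2] 0.6 top@22 [ 672.9 -187.8] scene@22 [ 670.8 -186.2]
ink [ 629.2 -319.3]
cup [ 526.8 -318.9]
backfar [710.4  81.3]
mouthfar [705.7 -25.3]
mouthnear [588.  -20.7]
backnear [589.   85.1]
```

Positions agree within about 3 mm. My plan is to half-close the fingers to a 16 mm gap, so they straddle a seed, and push along tool +x.

```bash
cat > go.py <<'E'
from h import *
import sys
# args: x,y,z,psi_deg ... -> shift in tool axes, turn about tool z
def go(*P):
    o=status.get_obs();A=R.from_rotvec(o['orientation'])
    print('t',round(o['t'],1),'pos',o['ee_pos'].round(1),'F',o['ft_force'].round(1),'w',round(o['width'],1))
    for x,y,z,ps in P:
        a=np.deg2rad(ps);B=R.from_matrix(np.array([[np.cos(a),np.sin(a),0],[np.sin(a),-np.cos(a),0],[0,0,-1]]).T.T)
        print((x,y,z,ps),'->',A.inv().apply(np.array([x,y,z])-o['ee_pos']).round(1),(A.inv()*B).as_rotvec().round(3))
go(*[tuple(map(float,s.split(','))) for s in sys.argv[1:]])
E
python3 go.py 598,-236,150,76.5
```

```text
t 0.3 pos [247.8 573.6 241.4] F [-0.  -0.6 -0.8] w 87.7
(598.0, -236.0, 150.0, 76.5) -> [-642.6 -604.2   91.7] [-0.     0.     1.399]
```

```bash
python3 -m inch '[[[-642,-604,92,0,0,1.4,18],[-642,-604,92,0,0,1.4,18],[-642,-604,92,0,0,1.4,18],[-642,-604,92,0,0,1.4,18],[-642,-604,92,0,0,1.4,18],[-642,-604,92,0,0,1.4,18],[-642,-604,92,0,0,1.4,18],[-642,-604,92,0,0,1.4,18],[-642,-604,92,0,0,1.4,18],[-642,-604,92,0,0,1.4,18],[-642,-604,92,0,0,1.4,18],[-642,-604,92,0,0,1.4,18],[-642,-604,92,0,0,1.4,18],[-642,-604,92,0,0,1.4,18],[-642,-604,92,0,0,1.4,18],[-642,-604,92,0,0,1.4,18],[-642,-604,92,0,0,1.4,18],[-642,-604,92,0,0,1.4,18],[-642,-604,92,0,0,1.4,18],[-642,-604,92,0,0,1.4,18]]]'; python3 go.py 598,-236,150,76.5 598,-236,35.5,76.5
```

```text
t: 2.3
ee_pos: [597.2, -235.6, 149.1]
orientation: [-2.469, -1.941, 0.001]
ft_force: [0.2, 0.3, 0.6]
width: 15.7
grasp_force: 0.0
t 2.3 pos [ 597.2 -235.6  149.1] F [0.2 0.3 0.6] w 15.7
(598.0, -236.0, 150.0, 76.5) -> [-0.2  0.9 -0.9] [-0.001 -0.    -0.003]
(598.0, -236.0, 35.5, 76.5) -> [ -0.2   1.1 113.6] [-0.001 -0.    -0.003]
```

```bash
python3 -m inch '[[[0,1,40,0,0,0,18],[0,1,75,0,0,0,18],[0,1,95,0,0,0,18],[0,1,106,0,0,0,18],[0,1,112,0,0,0,18],[0,1,113,0,0,0,18],[0,1,113,0,0,0,18]]]'
python3 - <<'E'
from h import *
im=grab('scene');a=cv2.cvtColor(im['frame'],cv2.COLOR_RGB2BGR)[190:340,140:340]
cv2.imwrite('pics/s1.png',cv2.resize(a,None,fx=4,fy=4,interpolation=cv2.INTER_CUBIC))
E
```

```text
t: 3.0
ee_pos: [599.2, -235.5, 37.7]
orientation: [2.467, 1.943, 0.001]
ft_force: [-0.2, 0.3, 0.0]
width: 15.8
grasp_force: 0.0
```

View pics/s1.png

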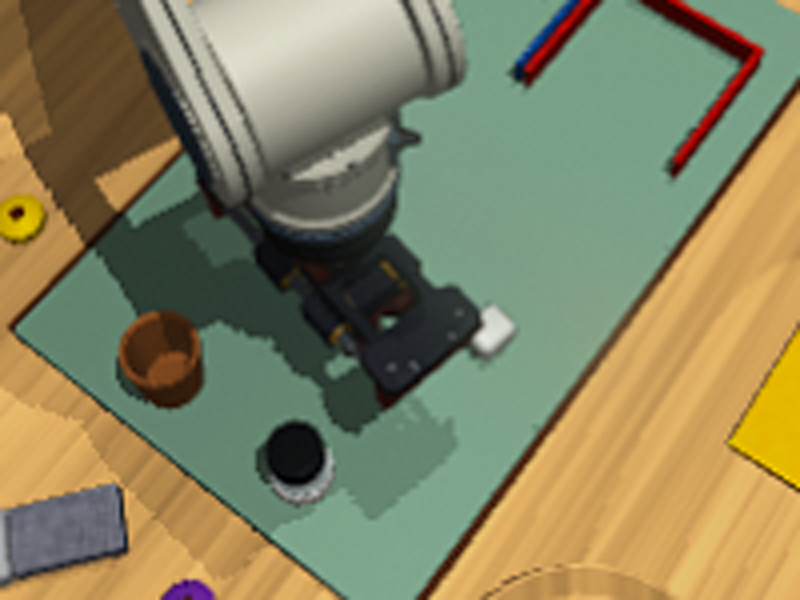

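The view from above is blocked by the gripper body, with the stone clear at crop (492,330). I'll push slowly along tool x.

```bash
python3 -m inch '[[[5,0,1,0,0,0,18],[9,0,1,0,0,0,18],[12,0,1,0,0,0,18],[15,0,1,0,0,0,18],[19,0,1,0,0,0,18],[24,0,1,0,0,0,18],[30,0,1,0,0,0,18],[37,0,1,0,0,0,18],[45,0,1,0,0,0,18],[53,0,1,0,0,0,18],[61,0,1,0,0,0,18],[69,0,1,0,0,0,18],[77,0,1,0,0,0,18],[85,0,1,0,0,0,18],[93,0,1,0,0,0,18],[101,0,1,0,0,0,18],[108,0,1,0,0,0,18],[114,0,1,0,0,0,18],[118,0,1,0,0,0,18],[120,0,1,0,0,0,18]]]'
python3 - <<'E'
from m import *
for n in('top','scene'):
    im=grab(n,n+'1.png');print(n,[(np.round(c,1).tolist(),int(a)) for c,a in blobs(masks(im)['dark'],BOX[n],60,200)])
a=cv2.imread('pics/top1.png')[105:220,195:375];b=cv2.imread('pics/scene1.png')[190:320,150:350]
f=lambda i:cv2.resize(i,(600,int(600*i.shape[0]/i.shape[1])),interpolation=2)
c=np.vstack([f(a),f(b)]);cv2.imwrite('pics/p1.png',cv2.resize(c,None,fx=.76,fy=.76))
E
python3 go.py 662.4,31.7,36,76.5 662.4,31.7,36,83
```

```text
t: 5.05
ee_pos: [626.9, -118.5, 35.7]
orientation: [-2.468, -1.944, 0.0]
ft_force: [-0.6, -0.5, 0.2]
width: 15.8
grasp_force: 0.1
top [([355.0, 143.7], 96), ([357.5, 175.1], 61)]
scene [([309.8, 194.1], 144), ([182.0, 203.7], 102), ([182.0, 287.2], 97), ([213.3, 303.1], 190)]
t 5.2 pos [ 626.8 -118.7   35.6] F [-0.5 -0.3  0.8] w 15.8
(662.4, 31.7, 36.0, 76.5) -> [154.6  -0.7  -0.4] [-0.     0.    -0.001]
(662.4, 31.7, 36.0, 83.0) -> [154.6  -0.7  -0.4] [-0.     0.    -0.115]
```

View pics/p1.png

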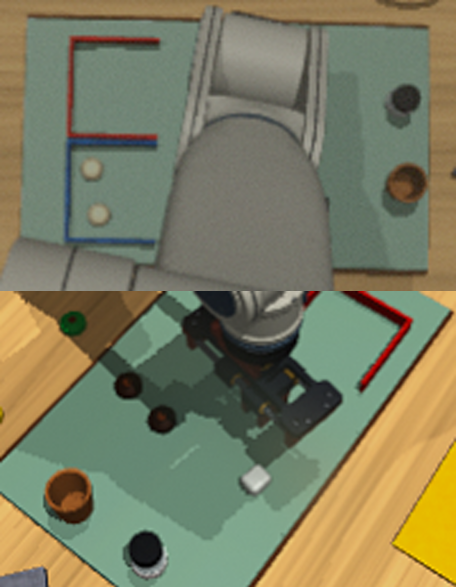

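The scene half shows seed1 gone from its old place, so it is ahead of the fingers. The other two seeds are at (128,385) and (162,418), and the stone is unmoved at (255,479). I'll carry on into the pen.

```bash
python3 -m inch '[[[4,0,0,0,0,0,18],[10,0,0,0,0,0,18],[18,0,0,0,0,0,18],[27,0,0,0,0,0,18],[36,0,0,0,0,0,18],[45,0,0,0,0,0,18],[54,0,0,0,0,0,18],[63,0,0,0,0,0,18],[72,0,0,0,0,0,18],[81,0,0,0,0,0,18],[90,0,0,0,0,0,18],[99,0,0,0,0,0,18],[108,0,0,0,0,0,18],[117,0,0,0,0,0,18],[126,0,0,0,0,0,18],[135,0,0,0,0,0,18],[143,0,0,0,0,0,18],[149,0,0,0,0,0,18],[153,0,0,0,0,0,18],[154,0,0,0,0,0,18]]]'; python3 go.py; python3 -m inch '[[[-6,0,0,0,0,0,18],[-12,0,-30,0,0,0,18],[-20,0,-70,0,0,0,18],[-50,0,-90,0,0,0,18],[-100,0,-90,0,0,0,18],[-150,0,-90,0,0,0,18],[-200,0,-90,0,0,0,18],[-250,0,-90,0,0,0,18],[-300,0,-90,0,0,0,18],[-300,0,-90,0,0,0,18]]]'
python3 - <<'E'
from m import *
for n in('top','scene'):
    im=grab(n,n+'2.png')
    for c,a in blobs(masks(im)['dark'],BOX[n],60,200): print(n,c.round(1),a,plane(im,c,22 if n=='top' else 20).round(1))
E
python3 go.py 520,-225,110,63
```

```text
t: 7.15
ee_pos: [663.0, 31.2, 35.7]
orientation: [2.468, 1.944, 0.0]
ft_force: [-0.6, -0.5, 1.0]
width: 15.8
grasp_force: 0.0
t 7.2 pos [663.   31.2  35.7] F [-0.6 -0.5  1. ] w 15.8
t: 8.15
ee_pos: [590.6, -267.1, 125.9]
orientation: [2.473, 1.934, -0.001]
ft_force: [-0.4, 0.3, -1.1]
width: 15.7
grasp_force: 0.0
top [339.6 131. ] 83 [ 674.  -279.6]
top [231.2 133.7] 73 [667.4  56.3]
top [353.4 155.4] 77 [ 597.5 -321. ]
top [310.5 173.6] 76 [ 542.1 -186.3]
top [306.8 192.6] 72 [ 483.9 -173.8]
scene [266.  172.6] 184 [506.3  73.1]
scene [222.9 209.1] 75 [480.5 -97.5]
t 8.2 pos [ 591.6 -262.4  125.6] F [-0.4  0.1  0.1] w 16.0
(520.0, -225.0, 110.0, 63.0) -> [ 19.3 -78.4  15.6] [-0.    -0.     0.231]
```

Seed1 sits at (667,56) inside the pen, as intended. On to seed2: a diagonal to in front of the mouth, then straight in.

```bash
python3 go.py 521,-218,110,55.3 521,-218,36,55.3; python3 -m inch '[[[18,-40,0,0,0,0.15,18],[25,-78,10,0,0,0.3,18],[25,-78,30,0,0,0.37,18],[25,-78,60,0,0,0.37,18],[25,-78,80,0,0,0.37,18]]]'; python3 go.py 521,-218,36,55.3
```

```text
t 8.2 pos [ 591.6 -262.4  125.6] F [-0.4  0.1  0.1] w 16.0
(521.0, -218.0, 110.0, 55.3) -> [ 26.4 -79.1  15.6] [-0.    -0.     0.365]
(521.0, -218.0, 36.0, 55.3) -> [ 26.3 -79.1  89.6] [-0.    -0.     0.365]
t: 8.75
ee_pos: [522.2, -216.3, 44.6]
orientation: [-2.782, -1.458, 0.001]
ft_force: [0.2, 0.8, 0.9]
width: 15.9
grasp_force: 0.0
t 8.8 pos [ 522.2 -216.3   44.6] F [0.2 0.8 0.9] w 15.9
(521.0, -218.0, 36.0, 55.3) -> [-2.1 -0.   8.6] [-0.001 -0.     0.001]
```

```bash
python3 -m inch '[[[-2,0,5,0,0,0,18],[-2,0,9,0,0,0,18],[3,0,9,0,0,0,18],[7,0,9,0,0,0,18],[10,0,9,0,0,0,18],[14,0,9,0,0,0,18],[19,0,9,0,0,0,18],[27,0,9,0,0,0,18],[36,0,9,0,0,0,18],[46,0,9,0,0,0,18],[56,0,9,0,0,0,18],[66,0,9,0,0,0,18],[76,0,9,0,0,0,18],[86,0,9,0,0,0,18],[96,0,9,0,0,0,18],[106,0,9,0,0,0,18],[116,0,9,0,0,0,18],[126,0,9,0,0,0,18],[135,0,9,0,0,0,18],[142,0,9,0,0,0,18]]]';python3 -m inch '[[[6,0,0,0,0,0,18],[9,0,0,0,0,0,18],[10,0,0,0,0,0,18],[4,0,0,0,0,0,18],[-4,0,-20,0,0,0,18],[-20,0,-60,0,0,0,18],[-60,0,-80,0,0,0,18],[-100,0,-80,0,0,0,18],[-150,0,-80,0,0,0,18],[-200,0,-80,0,0,0,18],[-200,0,-80,0,0,0,18]]]'
python3 - <<'E'
from m import *
for n in('top','scene'):
    im=grab(n,n+'3.png')
    for c,a in blobs(masks(im)['dark'],BOX[n],60,200): print(n,c.round(1),a,plane(im,c,22 if n=='top' else 20).round(1))
E
python3 go.py 621,-111,110,88.3
```

```text
t: 10.75
ee_pos: [604.1, -100.9, 36.7]
orientation: [2.784, 1.456, 0.0]
ft_force: [-0.2, -0.6, 0.0]
width: 16.0
grasp_force: 0.1
t: 11.85
ee_pos: [485.8, -270.0, 116.7]
orientation: [-2.788, -1.448, 0.002]
ft_force: [0.2, 0.4, -0.4]
width: 16.0
grasp_force: 0.0
top [231.2 133.7] 73 [667.6  56.3]
top [354.9 143.7] 94 [ 634.  -326.7]
top [272.7 148.3] 75 [621.1 -71. ]
top [342.9 172.1] 63 [ 545.8 -287. ]
top [306.8 192.6] 73 [ 484.  -173.9]
scene [271.4 229.1] 102 [623.4 -73.7]
scene [205.8 231.2] 109 [ 485.6 -177.2]
scene [180.7 286.7] 113 [ 532.5 -329.3]
scene [213.3 303.2] 193 [ 621.7 -315.8]
t 11.9 pos [ 488.4 -267.1  116.8] F [-0.4 -0.6  0.3] w 16.0
(621.0, -111.0, 110.0, 88.3) -> [203.9  19.1   6.8] [-0.    -0.    -0.581]
```

```bash
python3 -m inch '[[[50,5,0,0,0,-0.15,18],[100,10,0,0,0,-0.3,18],[150,14,0,0,0,-0.45,18],[190,18,0,0,0,-0.57,18],[203,19,20,0,0,-0.57,18],[203,19,50,0,0,-0.57,18],[203,19,70,0,0,-0.57,18],[203,19,72,0,0,-0.57,18]]]'; python3 go.py 621,-112,36,88 626,24,36,88
```

```text
t: 12.75
ee_pos: [619.3, -107.7, 41.8]
orientation: [-2.257, -2.18, 0.004]
ft_force: [0.9, -0.4, 0.1]
width: 15.9
grasp_force: 0.0
t 12.8 pos [ 619.3 -107.7   41.8] F [ 0.9 -0.4  0.1] w 15.9
(621.0, -112.0, 36.0, 88.0) -> [-4.2  1.9  5.8] [-0.005 -0.001  0.   ]
(626.0, 24.0, 36.0, 88.0) -> [131.9   2.2   6. ] [-0.005 -0.001  0.   ]
```

```bash
python3 -m inch '[[[-3,2,3,0,0,0,18],[-3,2,5,0,0,0,18],[1,2,5,0,0,0,18],[5,2,5,0,0,0,18],[9,2,5,0,0,0,18],[14,2,5,0,0,0,18],[21,2,5,0,0,0,18],[29,2,5,0,0,0,18],[38,2,5,0,0,0,18],[47,2,5,0,0,0,18],[56,2,5,0,0,0,18],[65,2,5,0,0,0,18],[74,2,5,0,0,0,18],[83,2,5,0,0,0,18],[92,2,5,0,0,0,18],[101,2,5,0,0,0,18],[110,2,5,0,0,0,18],[119,2,5,0,0,0,18],[126,2,5,0,0,0,18],[130,2,5,0,0,0,18]]]';python3 -m inch '[[[2,0,0,0,0,0,18],[2,0,0,0,0,0,18],[-4,0,0,0,0,0,18],[-10,0,-20,0,0,0,18],[-20,0,-60,0,0,0,18],[-60,0,-80,0,0,0,18],[-110,0,-80,0,0,0,18],[-160,0,-80,0,0,0,18],[-210,-40,-80,0,0,0.15,18],[-240,-80,-80,0,0,0.3,18],[-250,-130,-80,0,0,0.45,18],[-250,-160,-80,0,0,0.6,18],[-250,-175,-80,0,0,0.75,18],[-250,-175,-80,0,0,0.9,18],[-250,-175,-80,0,0,0.98,18]]]'
python3 - <<'E'
from m import *
for n in('top','scene'):
    im=grab(n,n+'4.png')
    for c,a in blobs(masks(im)['dark'],BOX[n],60,200): print(n,c.round(1),a,plane(im,c,22 if n=='top' else 20).round(1))
E
python3 go.py 453,-196,110,32 453,-196,36,32
```

```text
t: 14.75
ee_pos: [627.7, 20.7, 39.7]
orientation: [-2.262, -2.18, -0.0]
ft_force: [0.6, -0.6, 0.5]
width: 16.1
grasp_force: 0.1
t: 16.25
ee_pos: [442.6, -224.3, 119.9]
orientation: [3.025, 0.848, 0.0]
ft_force: [-0.6, -0.3, 0.1]
width: 15.6
grasp_force: 0.0
top [231.1 133.8] 71 [667.2  56.5]
top [354.8 143.6] 93 [ 634.4 -326.6]
top [234.1 146.6] 70 [627.5  47.6]
top [355.5 180.1] 138 [ 521.1 -325.9]
top [322.7 193. ] 70 [ 482.3 -222.8]
top [306.8 192.6] 72 [ 483.9 -173.8]
scene [296.8 199.1] 99 [628.7  45.2]
scene [205.8 231.2] 109 [ 485.6 -177.2]
scene [180.8 286.7] 111 [ 532.6 -329.3]
scene [213.3 303.1] 192 [ 621.7 -315.7]
t 16.4 pos [ 443.2 -224.2  119.9] F [-0.1 -0.6 -0. ] w 16.1
(453.0, -196.0, 110.0, 32.0) -> [ 23.1 -18.9   9.9] [ 0.    -0.    -0.006]
(453.0, -196.0, 36.0, 32.0) -> [ 23.1 -18.9  83.9] [ 0.    -0.    -0.006]
```

Seed2 is now in the pen at (628,47). Now seed3.

```bash
python3 -m inch '[[[12,-10,0,0,0,0,18],[22,-19,10,0,0,0.01,18],[22,-19,50,0,0,0.01,18],[22,-19,75,0,0,0.01,18],[22,-19,83,0,0,0.01,18],[22,-19,83,0,0,0.01,18],[26,-19,83,0,0,0.01,18],[30,-19,83,0,0,0.01,18],[34,-19,83,0,0,0.01,18],[40,-19,83,0,0,0.01,18],[48,-19,83,0,0,0.01,18],[57,-19,83,0,0,0.01,18],[66,-19,83,0,0,0.01,18],[76,-19,83,0,0,0.01,18],[86,-19,83,0,0,0.01,18],[96,-19,83,0,0,0.01,18],[106,-19,83,0,0,0.01,18],[115,-19,83,0,0,0.01,18],[122,-19,83,0,0,0.01,18],[126,-19,83,0,0,0.01,18]]]'; python3 go.py 624.5,-90.5,36,31
```

```text
t: 18.35
ee_pos: [541.4, -140.7, 36.7]
orientation: [3.026, 0.844, 0.0]
ft_force: [-0.3, -0.2, -0.5]
width: 15.8
grasp_force: 0.1
t 18.4 pos [ 541.4 -140.7   36.7] F [-0.3 -0.2 -0.5] w 15.8
(624.5, -90.5, 36.0, 31.0) -> [97.1  0.1  0.7] [ 0.    -0.     0.003]
```

```bash
python3 -m inch '[[[4,0,0,0,0,0,18],[10,0,0,0,0,0,18],[18,0,0,0,0,0,18],[27,0,0,0,0,0,18],[36,0,0,0,0,0,18],[45,0,0,0,0,0,18],[54,0,0,0,0,0,18],[63,0,0,0,0,0,18],[72,0,0,0,0,0,18],[81,0,0,0,0,0,18],[89,0,0,0,0,0,18],[94,0,0,0,0,0,18],[97,0,0,0,0,0,18],[97,0,0,0,0,0,18],[90,0,0,0,0,0,18],[80,0,-30,0,0,0,18],[60,0,-75,0,0,0,18],[20,0,-80,0,0,0,18],[-30,0,-80,0,0,0,18],[-80,0,-80,0,0,0,18]]]'; python3 -m inch '[[[-20,50,0,0,0,-0.15,18],[-20,100,0,0,0,-0.3,18],[0,130,0,0,0,-0.45,18],[0,130,0,0,0,-0.6,18],[0,130,0,0,0,-0.75,18],[0,130,0,0,0,-0.9,18],[0,130,0,0,0,-0.99,18],[0,130,0,0,0,-0.99,18]]]'
python3 - <<'E'
from m import *
for n in('top','scene'):
    im=grab(n,n+'5.png')
    for c,a in blobs(masks(im)['dark'],BOX[n],60,200): print(n,c.round(1),a,plane(im,c,22 if n=='top' else 20).round(1))
E
python3 go.py 644,-117,110,88 644,-117,36,88
```

```text
t: 20.35
ee_pos: [470.4, -183.2, 117.3]
orientation: [3.025, 0.845, 0.001]
ft_force: [0.1, -1.1, 0.3]
width: 16.0
grasp_force: 0.0
t: 21.15
ee_pos: [538.6, -293.8, 116.5]
orientation: [-2.261, -2.18, 0.0]
ft_force: [0.2, -0.2, 0.1]
width: 15.7
grasp_force: 0.0
top [231.1 133.7] 70 [667.4  56.5]
top [274.2 141.2] 72 [643.1 -76. ]
top [234.  146.6] 69 [627.4  47.8]
scene [296.8 199.1] 99 [628.7  45.2]
scene [168.5 205.9] 97 [ 351.3 -175. ]
scene [155.6 221.8] 82 [ 357.4 -232.1]
scene [277.4 234.7] 108 [645.4 -78.6]
t 21.2 pos [ 538.9 -293.8  116.6] F [-0.6  0.4 -0.6] w 15.8
(644.0, -117.0, 110.0, 88.0) -> [180.9  97.9   6.6] [-0.    -0.    -0.005]
(644.0, -117.0, 36.0, 88.0) -> [180.9  97.9  80.6] [-0.    -0.    -0.005]
```

```bash
python3 -m inch '[[[40,40,0,0,0,0,18],[75,75,0,0,0,0,18],[120,98,0,0,0,0,18],[165,98,0,0,0,0,18],[180,98,10,0,0,0,18],[180,98,45,0,0,0,18],[180,98,70,0,0,0,18],[180,98,79,0,0,0,18],[180,98,80,0,0,0,18]]]'; python3 go.py 644,-117,36,88 647,-10,36,88
```

```text
t: 22.15
ee_pos: [642.8, -117.8, 35.3]
orientation: [-2.262, -2.177, 0.003]
ft_force: [-0.2, -0.2, -0.3]
width: 15.7
grasp_force: 0.0
t 22.1 pos [ 642.8 -117.8   35.3] F [-0.2 -0.2 -0.3] w 15.7
(644.0, -117.0, 36.0, 88.0) -> [ 0.9  1.1 -0.7] [-0.003 -0.    -0.004]
(647.0, -10.0, 36.0, 88.0) -> [107.9   0.   -0.7] [-0.003 -0.    -0.004]
```

```bash
python3 -m inch '[[[4,0,-1,0,0,0,18],[8,1,-1,0,0,0,18],[12,1,-1,0,0,0,18],[16,1,-1,0,0,0,18],[22,1,-1,0,0,0,18],[29,1,-1,0,0,0,18],[37,1,-1,0,0,0,18],[45,1,-1,0,0,0,18],[53,1,-1,0,0,0,18],[61,1,-1,0,0,0,18],[69,1,-1,0,0,0,18],[77,1,-1,0,0,0,18],[85,1,-1,0,0,0,18],[92,1,-1,0,0,0,18],[98,1,-1,0,0,0,18],[103,1,-1,0,0,0,18],[106,1,-1,0,0,0,18],[107,1,-1,0,0,0,18],[107,1,-1,0,0,0,18],[102,1,-1,0,0,0,18]]]'; python3 -m inch '[[[-6,0,-10,0,0,0,18],[-15,0,-50,0,0,0,18],[-40,0,-90,0,0,0,18],[-80,0,-100,0,0,0,18],[-130,0,-100,0,0,0,18],[-180,0,-100,0,0,0,18],[-220,0,-100,0,0,0,18],[-220,0,-100,0,0,0,18],[-220,0,-100,0,0,0,18]]]'
python3 - <<'E'
from m import *
for n in('top','scene'):
    im=grab(n,n+'6.png')
    for c,a in blobs(masks(im)['dark'],BOX[n],60,200): print(n,c.round(1),a,plane(im,c,22 if n=='top' else 20).round(1))
a=cv2.imread('pics/top6.png')[105:220,195:375]
cv2.imwrite('pics/f.png',cv2.resize(a,None,fx=4.4,fy=4.4,interpolation=2))
E
```

```text
t: 24.15
ee_pos: [648.9, -15.5, 37.7]
orientation: [-2.262, -2.18, -0.0]
ft_force: [-0.2, -0.3, -0.1]
width: 15.7
grasp_force: 0.0
t: 25.05
ee_pos: [640.3, -236.8, 138.1]
orientation: [2.265, 2.177, 0.0]
ft_force: [-0.0, 0.7, -0.2]
width: 15.9
grasp_force: 0.0
top [240.4 121.6] 61 [705.1  27.7]
top [231.2 133.7] 73 [667.6  56.3]
top [244.4 139.8] 77 [648.2  15.5]
top [234.  146.6] 69 [627.4  47.8]
scene [296.9 205.4] 198 [639.6  27.8]
scene [181.4 204.2] 100 [ 376.8 -150.4]
scene [180.8 286.7] 111 [ 532.6 -329.3]
```

View pics/f.png

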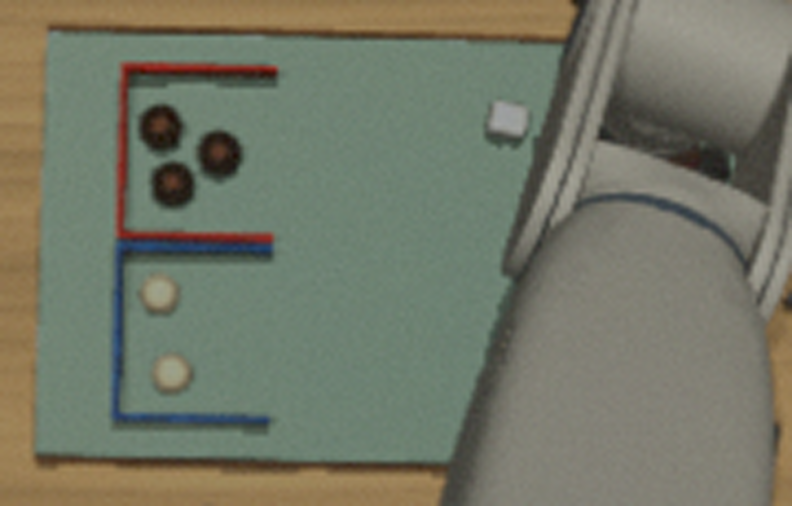

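All three seeds, at crop (160,127), (173,185) and (220,153), lie wholly inside the red pen, whose mouth is at column 275. The stone at (508,119) and the shells haven't moved, and the gripper is clear above.

```bash
python3 -c "
from workcell import ctrl
print(ctrl.close_job())"
```

```text
the job is handed in; nothing more can be done
None
```

I pushed all three brown seeds wholly into the red pen, the last one about 24 mm inside the mouth. The stone and shells showed no shift, nor did the ink jar and cup in the last clear views of them, and I handed the job in at about 25 s of the 61 s allowed.

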